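# Wind the bell timer past sixty, then back to the red tab

## Robot

A 7-joint arm with a two-finger parallel gripper is mounted at the origin on the work surface. World frame = base frame: x ahead of the robot, y to its left, z up, the work surface at z = 0. Lengths are in m, angles in rad, forces in N, time in s.
With the tool pointing down it reaches from about 0.4 to 0.85 m from the base axis. Payload 4.5 kg.
Tool frame: the origin (TCP) lies at the very end of the fingers, on their centre line; the grasp point (between the pads) lies 19 mm behind it; z points along the fingers, y is the line along which they close (so a half turn about z gives the same grasp; the last joint's range is limited). The gripper opens to 88 mm and grips with 3 to 60 N. Pads are 18 mm wide; open, the fingers measure 123 mm over their backs; the gripper's body (75 mm by 187 mm) begins 45 mm behind the grasp point.
Start: joints at [1.14, 0.689, -0.195, 1.565, 0.157, 0.902, -0.215], TCP at [0.28, -0.559, 0.205] pointing down, gripper open.
Joint ranges: [-3.01, 3.01], [-0.46, 2.08], [-1.47, 1.51], [0.13, 2.56], [-1, 4.14], [0.04, 2.09], [-2.66, 2.66]. Speed limits (rad/s): [2.57, 2.57, 3.14, 3.14, 3.14, 3.14, 3.14].

## Interface

Orientations are given as a unit quaternion [x, y, z, w].
In Python, from plant import r, eyes, nets gives the robot as it stands.
- The arm moves only by the shell command python3 -m pendant 'ROWS' [FORCE]. ROWS is JSON, a list of rows, each an object of numbers: "claw": the opening, from 0 (shut) to 1 (fully open); "dx", "dy", "dz": the shift along the world's x, y, z in mm; "twist": the turn about the world's z in rad. In form: [{"claw": .., "dx": .., "dy": .., "dz": .., "twist": ..}, ...]. A call has 1 to 8 rows; each row is the pose to reach, as a shift and turn from the pose commanded when the call began; what a row does not reach only later rows make up. A row lasts 1/10 s, in which the tool goes at most 50 mm and 8.59 degrees, less where a joint would pass 70% of its speed; a pose out of reach is approached as far as the arm can. A call with a gripper value outside its range is refused whole. The fingers move at their own pace and stop on an object; FORCE is the grip in N (left out, the last holds). Time passes only in rows, so rows that repeat a pose let the fingers close. It gives the time, the measured TCP pose, the force, the opening and the grip force at its end, in the units of the state.
- r.get_state(): the state, without advancing time (a new reading comes with each control period).
- eyes.snapshot(name): name is "side" or "top"; returns (picture, depth): 420x560x3 uint8, blue, green, red; 420x560 float32, m along the optical axis (not along the pixel's ray), 0 where there is no reading.
- eyes.camera_info(name): a dict with "K" (3x3 intrinsics, pixels), "D" ([k1, k2, p1, p2, k3] as OpenCV has them; the pictures are not rectified), "world_to_cam" (4x4, takes a point from world to camera coordinates). Camera axes: x right, y down, z forward; pixel columns grow to the right and rows downward; lengths in m; the calibration is good to about 2 mm. A picture is of the moment at which its call begins. camera_info takes no time and is no camera call.
- r.finish_job(): hands the job in; it is judged then, once.
Trained networks look in the newest picture that a camera, given by its name, has taken for a name from the list of things; names that differ only in an ending like _2 or _b are one class to them, and where a whole thing is asked for, a point or a joint stands for the part that bears it (a point fixed in the world has none). Each returns a list of dicts, best first, with "confidence" (0 to 1); they miss things now and then, are a little off and sometimes report something else, mostly with a low value. They report only what shows in the picture. A call takes as long as a camera call. They do not tell look-alikes from the thing itself.
- nets.spot_in(camera, query): "box" ([left, top, width, height] as shares, 0 to 1, of the picture: columns of its width, rows of its height, round what is visible of it).
- nets.place_of(camera, query): "position" ([column, row] as shares, 0 to 1, of the picture: columns of its width, rows of its height: a listed point, or the origin of a listed thing).
The state is a dict: "clock": time; "q": joint angles; "qd": joint speeds; "joint_torque": joint torques, N m; "tool_pos": TCP position; "eef_rot": TCP orientation; "contact_force": force on the tool from outside, world axes, zero at the start; "moment": the same for the moment, N m; "opening": opening from 0.0 (shut) to 1.0 (fully open); "finger_force": force on a finger pad.
Only numpy, scipy, OpenCV 4.12 (cv2) and the standard library are available. Lean on these libraries where they do the work, as an engineer would, in place of code of your own. Each camera call takes 0.05 s, during which the arm holds its last target. There are 200 camera calls.

## Task

Set the bell timer on the walnut board for the loaf: push its green knob down until it seats and, keeping it pressed firmly but not hard, twist it clockwise until the pointer is clearly past the yellow sixty-minute top mark, then twist it back down until the pointer stands at the red tab on the rim, and let go. The timer is light and its dial is stiff, so without enough pressure it skids round with the knob; it must stay where it stands. Do not disturb the other things.

Things in the scene. Friction and masses are not known exactly. Their poses are not given: they have to be found in the camera images.
- timer: The bell timer, loose on the board: round cream housing 88 mm across, flat top 30 mm above its origin, scale of black ticks every 5 minutes. Origin: centre of its underside; z, up, is the dial's axis. On top: a steel pointer disc (58 mm across, top at 36 mm), above it the green knob that turns it. Mass 0.31 to 0.42 kg in all. The parts that turn stay where they are left.
- knob_axis (a point): On the dial's axis, 50 mm above the timer's origin. Green knob: disc 51 mm across, 8 mm thick, carrying an upright bar 46 long, 12 thick, 38 mm tall, along the pointer's direction. The foot of the bar starts anywhere 50 to 66 mm above the timer's origin: the seat's height differs by 7 mm from start to start and the knob sits 0 to 9 mm above it; neither is measured. Sliding takes 1.5 N; it stays down.
- feet (a point): Centre of the timer's underside; four rubber feet at 36 mm radius, friction 0.5 to 0.7. Turning the dial takes 0.17 N m; the feet hold that only with the seated knob pressed by 7 N or more (12 N is comfortable), else the timer skids. A spring under the seat gives 2 N at once, then 3.5 N per mm, 5 mm travel (19 N), then solid. More than 28 N on the board (weight 3 to 4 N included) is too hard.
- top_mark (a point): The broad yellow 60-minute top mark on the housing's top, 37.5 mm from the dial's axis, where joint dial reads 5.236. Clearly past it means a reading of 5.29 or more; a hard stop comes at 5.585 (pushing on there makes the timer skid).
- dial (a joint): Angle of pointer and knob in the timer, rad: 0 = no minutes, pointer along the timer's +x axis; grows clockwise seen from above (pointer direction = the timer's yaw minus this value). 5 minutes are 0.436 rad. Starts between 2.9 and 3.8.
- tab (a joint): Place of the red tab on the rim, on the same scale and sense as joint dial (rad), between 3.4 and 4.4: where the pointer must end, within about one minute. It is stiff; leave it alone.
- pointer (a point): End of the black pointer: 36 mm from the dial's axis, 34 mm above the timer's origin; its x axis points outwards along the pointer.
- tab_mark (a point): Point of the scale just inside the red tab (a red clip 4 mm wide on the rim): 36 mm from the dial's axis, 34 mm above the timer's origin; its x axis points outwards to the tab.
- board: Walnut cutting board, 360 x 740 x 30 mm, fixed on the counter. Origin: centre of its underside; its top is 30 mm higher.
- oven: Blue enamel Dutch oven with its lid on, 218 mm across, 162 mm tall with its steel knob, two side handles 270 mm over all; stands on the board beside the timer. Origin: centre of its underside. Bystander.
- banneton: Round cane proving basket upside down on the board, 206 mm across, 84 mm tall. Origin: centre of its underside. Bystander.
- jar: Empty glass jar with glass lid, rubber ring and steel clamps, 92 mm across, 112 mm tall. Origin: centre of its underside. Bystander.
- spatula: Silicone spatula with wooden handle, 240 mm long, lying flat on the board. Origin: centre of its underside. Bystander.
- salt: Marble salt cellar with wooden lid, 88 mm across, 75 mm tall, on the counter beside the board. Origin: centre of its underside. Bystander.
- scraper: Steel dough scraper with wooden grip, 76 x 130 x 18 mm, lying on the counter beside the board. Origin: centre of its underside. Bystander.
Not all that is in view belongs to the job. Leave any purple look-alike of the timer alone.

How it is judged:
On the way, in this order (a step that is already met when the one before it is completed fails the run):
1. the pointer is twisted clearly past the yellow top mark (60 minutes) (value of joint dial above 5.285 rad), for 0.1 s.
2. the pointer is twisted back down to the red tab, within about one minute (horizontal distance between pointer and tab_mark below 0.0035 m), for 0.2 s.
At the end, for the whole second after the job is handed in: The pointer stands within 3.5 mm (about one minute) of the red tab and is still; the timer stands flat, within 15 mm of where it stood and not skidded round (the mark at the tab within 15 mm of its start), at rest and released (horizontal distance between pointer and tab_mark below 0.0035 m and velocity of joint dial between -0.05 and 0.05 rad/s and distance of each of tab_mark, timer from where it was at the start of the episode below 0.015 m and angle between timer's own z axis and vertical below 0.05 rad and linear speed of timer below 0.01 m/s); the robot touches nothing.
It fails at once if the timer skidded or turned on the board (its body or the mark at the tab moved more than 15 mm) (distance of any of tab_mark, timer from where it was at the start of the episode above 0.015 m).
It fails at once if the timer was pressed on the board with more than 28 N (contact force between timer and board above 28 N).
It fails at once if the timer was tipped (angle between timer's own z axis and vertical above 0.12 rad).
It fails at once if a bystander was moved more than 20 mm (distance of any of oven, banneton, jar, spatula, salt, scraper from where it was at the start of the episode above 0.02 m).
It also fails if it takes over 72 s, if anything falls off the work surface, if the arm or the gripper's body presses on something with over 40 N, if the wrist force passes 120 N, or if a joint passes its speed limit or range.

## Working session

There is one attempt and no reset: what is moved stays moved. The work goes in short steps, Python scripts to look and compute and a shell command to move; the robot and the scene stay as the last step left them, time stands still between calls to the robot, and variables do not carry over. Pictures are saved under pics/ and viewed, at most 10 in all, crops included, and the job is handed in when it is done.

```bash
mkdir -p pics
cat > h.py <<'E'
from plant import r, eyes, nets
import numpy as np, cv2
def cam(n):
    c=eyes.camera_info(n); return np.array(c["K"],float),np.array(c["D"],float),np.array(c["world_to_cam"],float)
def to_plane(n,uv,z):
    K,D,T=cam(n); p=cv2.undistortPoints(np.array(uv,float).reshape(-1,1,2),K,D).reshape(-1,2)
    R,t=T[:3,:3],T[:3,3]; o=-R.T@t; d=np.c_[p,np.ones(len(p))]@R
    return o+d*((z-o[2])/d[:,2])[:,None]
def proj(n,X):
    K,D,T=cam(n); return cv2.projectPoints(np.array(X,float).reshape(-1,1,3),cv2.Rodrigues(T[:3,:3])[0],T[:3,3],K,D)[0].reshape(-1,2)
E
python3 - <<'E'
from h import *
for n in ("top","side"):
    im,d=eyes.snapshot(n); cv2.imwrite(f"pics/{n}0.png",im); np.save(f"{n}0.npy",d)
    K,D,T=cam(n); print(n,"cam at",-T[:3,:3].T@T[:3,3],K[0,0])
    for q in ("timer","knob_axis","pointer","tab_mark","top_mark"):
        for x in nets.place_of(n,q)[:3]: print(q,np.round(np.array(x["position"])*[560,420],1),round(x["confidence"],2))
    for x in nets.spot_in(n,"timer")[:3]: print("box",np.round(np.array(x["box"])*[560,420,560,420],1),x["confidence"])
s=r.get_state(); print(s)
E
```

```text
top cam at [ 0.30919923 -0.0065197   1.41167782] 412.6109444559822
timer [230.9 260.6] 0.8
timer [271.9 188.6] 0.78
knob_axis [226.9 260.1] 0.85
knob_axis [276.  190.2] 0.79
pointer [224.9 250.7] 0.68
pointer [276.8 177.9] 0.55
top_mark [219.3 253.4] 0.79
top_mark [287.6 185.9] 0.68
box [212.9 249.5  26.8  23.5] 0.74
box [259.8 176.9  29.9  24.7] 0.72
side cam at [-0.01202114  0.69181428  0.9020554 ] 434.5972323475853
timer [304.4 309.9] 0.92
timer [266.8 222.1] 0.58
knob_axis [305.1 293.5] 0.84
knob_axis [262.4 209.1] 0.76
knob_axis [251.5 206.7] 0.66
pointer [293.  290.4] 0.8
tab_mark [295.8 289.7] 0.47
top_mark [288.  302.9] 0.82
top_mark [267.6 203.7] 0.67
box [288.1 281.2  35.8  38.5] 0.96
box [248.4 192.5  34.8  38.5] 0.55
box [332.3 119.1  19.2  23.7] 0.27
{'clock': 0.7, 'q': array([ 1.13979077,  0.68903661, -0.19457512,  1.56529178,  0.15731742,
        0.90249052, -0.21508833]), 'qd': array([-0.00097853,  0.00118527,  0.00013341, -0.00043285,  0.0007417 ,
       -0.00047907, -0.00029088]), 'joint_torque': array([ 3.77186025e-04, -5.27371573e+01, -1.26655821e+00, -1.53720456e+01,
       -5.19010657e-02, -6.12818731e-04,  5.30243284e-06]), 'tool_pos': array([ 0.28018201, -0.55872869,  0.20468389]), 'eef_rot': array([9.73112967e-01, 2.30328347e-01, 1.01380541e-05, 7.91661686e-05]), 'contact_force': array([-0.41966968, -1.02402597, -0.37849243]), 'moment': array([-0.06691285, -0.00659966, -0.02411376]), 'finger_force': 0.0, 'opening': 1.005099992848125}
```

Run:
```python
from h import *
t=cv2.imread("pics/top0.png"); s=cv2.imread("pics/side0.png")
c=lambda im,x,y,w=36:cv2.resize(im[y-w//2:y+w//2+0,x-w//2:x+w//2],(280,280),interpolation=cv2.INTER_CUBIC)
R1=np.hstack([c(t,226,260),c(t,275,189)]); R2=np.hstack([c(s,305,300,46),c(s,265,210,46)])
cv2.imwrite("pics/crops0.png",np.vstack([R1,R2]))
```

```text
(no output)
```

View pics/top0.png

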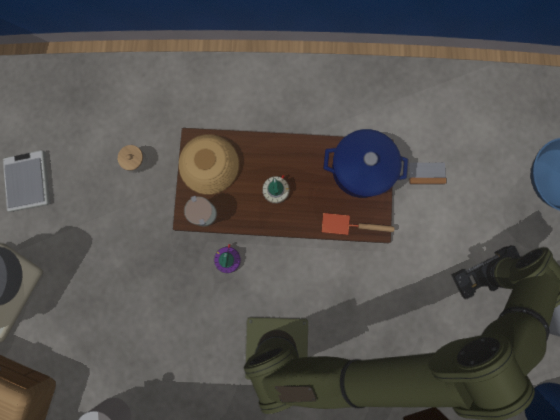

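View pics/crops0.png

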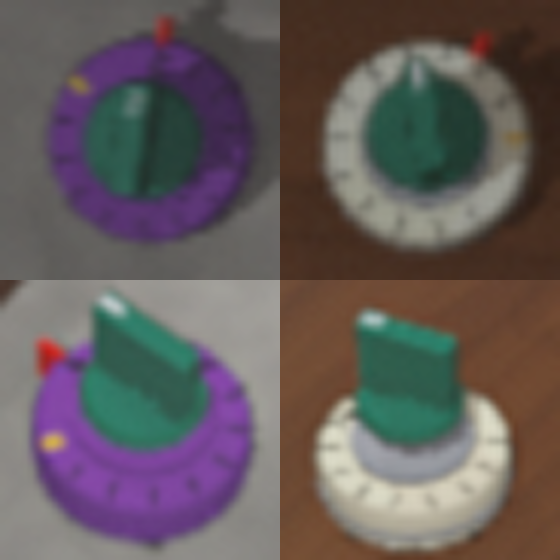

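Candidates: cream timer on the walnut board at top (275,189) / side (265,210); purple look-alike on the counter at top (227,260) / side (305,300). I choose the cream one; the crop shows its red tab at about top (283,177), yellow mark at (287,189), and pointer tip towards (275,179).

```bash
cat >> h.py <<'E'
def blobs(n,im,c,w=20,U=8):
    x,y=int(c[0]),int(c[1]); x0,y0=x-w,y-w
    cr=cv2.resize(im[y0:y+w,x0:x+w],None,fx=U,fy=U,interpolation=cv2.INTER_CUBIC)
    h=cv2.cvtColor(cr,cv2.COLOR_BGR2HSV); H,S,V=[h[...,i].astype(int) for i in range(3)]
    m={"red":((H<6)|(H>174))&(S>170)&(V>120),"yel":(H>18)&(H<32)&(S>110)&(V>130),
       "cream":(S<75)&(V>110),"green":(H>65)&(H<100)&(S>90)}
    out={}
    for k,v in m.items():
        nn,l,st,ce=cv2.connectedComponentsWithStats(v.astype(np.uint8))
        if nn<2: continue
        i=1+np.argmax(st[1:,4]); pts=np.argwhere(l==i)[:,::-1]
        out[k]=((ce[i]+.5)/U-.5+[x0,y0],st[i,4]/U/U,(pts+.5)/U-.5+[x0,y0])
    return out
E
python3 - <<'E'
from h import *
for n,c in (("top",(275,189)),("side",(265,212))):
    im=cv2.imread(f"pics/{n}0.png"); b=blobs(n,im,c,20 if n=="top" else 26)
    for k,v in b.items():
        print(n,k,v[0].round(2),round(v[1],1),to_plane(n,v[0],.06 if k!="green" else .12).round(4))
    if "cream" in b:
        hull=cv2.convexHull(to_plane(n,b["cream"][2],.06)[:,:2].astype(np.float32))
        print("circ",cv2.minEnclosingCircle(hull),cv2.fitEllipse(hull))
    d=np.load(n+"0.npy"); K,D,T=cam(n)
    x,y=c; yy,xx=np.mgrid[y-24:y+24,x-20:x+20]; z=d[yy,xx].ravel()
    p=cv2.undistortPoints(np.c_[xx.ravel(),yy.ravel()].astype(float).reshape(-1,1,2),K,D).reshape(-1,2)
    P=(np.c_[p,np.ones(len(p))]*z[:,None]-T[:3,3])@T[:3,:3]
    P=P[z>0]; top=P[(P[:,2]>.095)]; print("hi pts",len(top),"zmax",np.sort(P[:,2])[-8:].round(4), "board",np.percentile(P[:,2],20).round(4))
    if len(top): print(top.mean(0).round(4)); print(top[top[:,2]>top[:,2].max()-.012].round(4).tolist()[:30])
E
```

```text
top red [282.13 176.4 ] 1.1 [[ 0.573  -0.0053  0.06  ]]
top cream [273.14 192.17] 233.3 [[0.5192 0.0231 0.06  ]]
top green [275.17 187.79] 147.5 [[0.5241 0.0158 0.12  ]]
circ ((0.5296754837036133, 0.017053117975592613), 0.043476514518260956) ((0.5292847752571106, 0.017556268721818924), (0.08437953144311905, 0.0862281545996666), 128.24790954589844)
hi pts 75 zmax [0.1325 0.1326 0.1328 0.133  0.1336 0.1341 0.1347 0.1351] board 0.0286
[0.529  0.0161 0.1208]
[[0.5538, 0.017, 0.1291], [0.5508, 0.0233, 0.1271], [0.5503, 0.0201, 0.1302], [0.5505, 0.017, 0.1295], [0.5482, 0.0233, 0.1241], [0.5473, 0.02, 0.1296], [0.5475, 0.0169, 0.1284], [0.5479, 0.0138, 0.1269], [0.5448, 0.02, 0.1255], [0.5438, 0.0167, 0.1313], [0.5445, 0.0136, 0.1282], [0.5412, 0.023, 0.1271], [0.5411, 0.0199, 0.1282], [0.5409, 0.0167, 0.1298], [0.5419, 0.0136, 0.1246], [0.5377, 0.0229, 0.1292], [0.5375, 0.0197, 0.1304], [0.5376, 0.0166, 0.1301], [0.5336, 0.0227, 0.1341], [0.5339, 0.0196, 0.1325], [0.5341, 0.0165, 0.1319], [0.5347, 0.0134, 0.1289], [0.5314, 0.0227, 0.1284], [0.5318, 0.0196, 0.1268], [0.5312, 0.0164, 0.1306
[... 607 characters left out ...]
3], [0.5499, 0.0173, 0.1254], [0.5448, 0.0193, 0.1294], [0.5423, 0.0181, 0.1297], [0.5418, 0.0145, 0.1272], [0.5387, 0.0142, 0.1285], [0.5469, 0.0254, 0.1293], [0.5438, 0.025, 0.1305], [0.5438, 0.0209, 0.1274], [0.5426, 0.0181, 0.1259], [0.537, 0.0207, 0.1307], [0.5378, 0.0155, 0.1264], [0.5342, 0.0157, 0.1283], [0.5306, 0.0159, 0.1302], [0.5306, 0.0116, 0.127], [0.5297, 0.0086, 0.1252], [0.5481, 0.0243, 0.1242], [0.5439, 0.0251, 0.1269], [0.5419, 0.0234, 0.1267], [0.5394, 0.0222, 0.127], [0.5371, 0.0209, 0.1271], [0.5321, 0.0228, 0.1311], [0.5326, 0.0179, 0.1272], [0.5286, 0.0187, 0.1297], [0.5273, 0.0161, 0.1284], [0.5263, 0.013, 0.1266], [0.5234, 0.0125, 0.1277], [0.5221, 0.0098, 0.1263]]
```

Run:
```python
from h import *
C=np.array([.5285,.0175])
def ang(p): 
    p=np.asarray(p)[:2]-C; return np.arctan2(p[1],p[0]).round(3),np.hypot(*p).round(4)
# top: bar-top white mark, yellow, red via loose masks
for n,c,w in (("top",(275,189),18),("side",(265,210),24)):
    im=cv2.imread(f"pics/{n}0.png"); x0,y0=c[0]-w,c[1]-w; U=8
    cr=cv2.resize(im[y0:c[1]+w,x0:c[0]+w],None,fx=U,fy=U,interpolation=cv2.INTER_CUBIC).astype(int)
    B,G,Rr=cr[...,0],cr[...,1],cr[...,2]
    M={"red":Rr-np.maximum(G,B)-60,"yel":np.minimum(Rr,G)-B-55}
    for k,m in M.items():
        m=np.clip(m,0,None); yy,xx=np.mgrid[:m.shape[0],:m.shape[1]]
        if m.sum()==0: continue
        uv=np.array([(m*xx).sum(),(m*yy).sum()])/m.sum(); sd=np.sqrt((m*((xx-uv[0])**2+(yy-uv[1])**2)).sum()/m.sum())/U
        uv=(uv+.5)/U-.5+[x0,y0]; p=to_plane(n,uv,.06)[0]; print(n,k,uv.round(2),sd.round(2),p.round(4),ang(p))
    d=np.load(n+"0.npy"); K,D,T=cam(n)
    yy,xx=np.mgrid[c[1]-24:c[1]+24,c[0]-20:c[0]+20]; z=d[yy,xx].ravel()
    p=cv2.undistortPoints(np.c_[xx.ravel(),yy.ravel()].astype(float).reshape(-1,1,2),K,D).reshape(-1,2)
    P=(np.c_[p,np.ones(len(p))]*z[:,None]-T[:3,3])@T[:3,:3]; P=P[(z>0)&(P[:,2]>.10)]
    q=P[:,:2]-P[:,:2].mean(0); w_,v=np.linalg.eigh(q.T@q); print(n,len(P),P.mean(0).round(4),"pca",np.arctan(v[1,1]/v[0,1]).round(3),np.sqrt(w_/len(q)).round(4))
# crop-read points: white tip of bar top (top camera) at crop (138,70); side white tip and far end
print("tip top",to_plane("top",[257+138/7.78-.5,171+70/7.78-.5],.129))
s=46/280
print("side bar ends",to_plane("side",[[265-23+92*s-.5,210-23+38*s-.5],[265-23+175*s-.5,210-23+62*s-.5]],.129).round(4))
```

```text
top red [282.31 176.28] 0.73 [ 0.5735 -0.0058  0.06  ] (np.float64(-0.479), np.float64(0.0507))
top 58 [0.5288 0.0161 0.1281] pca 0.143 [0.0042 0.0138]
side 172 [0.5261 0.0194 0.1174] pca 0.22 [0.0036 0.0137]
tip top [[0.54899091 0.01932228 0.129     ]]
side bar ends [[0.5465 0.0188 0.129 ]
 [0.5069 0.0113 0.129 ]]
```

```bash
python3 -m pendant '[{"dz":50},{"dz":100,"dx":10,"dy":20,"twist":0.1},{"dz":100,"dx":25,"dy":60,"twist":0.25},{"dz":100,"dx":42,"dy":100,"twist":0.4},{"dz":100,"dx":60,"dy":140,"twist":0.55},{"dz":100,"dx":77,"dy":180,"twist":0.7},{"dz":100,"dx":95,"dy":220,"twist":0.85},{"dz":100,"dx":112,"dy":260,"twist":1.0}]'; python3 -m pendant '[{"dx":17,"dy":40,"twist":0.14},{"dx":35,"dy":80,"twist":0.28},{"dx":52,"dy":120,"twist":0.42},{"dx":70,"dy":160,"twist":0.56},{"dx":87,"dy":200,"twist":0.7},{"dx":104,"dy":240,"twist":0.84},{"dx":120,"dy":280,"twist":0.98},{"dx":136,"dy":315,"twist":1.12}]'; python3 -m pendant '[{"twist":0.14,"claw":0.5},{"twist":0.28,"claw":0.5},{"twist":0.42,"claw":0.5},{"twist":0.56,"claw":0.5},{"twist":0.7,"claw":0.5},{"twist":0.72,"claw":0.5},{"twist":0.72,"claw":0.5}]'; python3 -c "
from h import *
s=r.get_state(); print(s['q'],s['contact_force'],s['moment']); x,y=s['eef_rot'][:2]; print(2*np.arctan2(y,x))"
```

```text
[ 1.13979077  0.68903661 -0.19457512  1.56529178  0.15731742  0.90249052
 -0.21508833] [-0.41966968 -1.02402597 -0.37849243] [-0.06691285 -0.00659966 -0.02411376]
0.4648301784467932validation failed for argument at $[0]...
validation failed for argument at $[0]...
validation failed for argument at $[0]...
```

```bash
python3 -m pendant '[{"claw":1,"dx":0,"dy":0,"dz":50,"twist":0},{"claw":1,"dz":100,"dx":10,"dy":20,"twist":0.1},{"claw":1,"dz":100,"dx":25,"dy":60,"twist":0.25},{"claw":1,"dz":100,"dx":42,"dy":100,"twist":0.4},{"claw":1,"dz":100,"dx":60,"dy":140,"twist":0.55},{"claw":1,"dz":100,"dx":77,"dy":180,"twist":0.7},{"claw":1,"dz":100,"dx":95,"dy":220,"twist":0.85},{"claw":1,"dz":100,"dx":112,"dy":260,"twist":1.0}]' &&  python3 -m pendant '[{"claw":1,"dz":0,"dx":17,"dy":40,"twist":0.14},{"claw":1,"dz":0,"dx":35,"dy":80,"twist":0.28},{"claw":1,"dz":0,"dx":52,"dy":120,"twist":0.42},{"claw":1,"dz":0,"dx":70,"dy":160,"twist":0.56},{"claw":1,"dz":0,"dx":87,"dy":200,"twist":0.7},{"claw":1,"dz":0,"dx":104,"dy":240,"twist":0.84},{"claw":1,"dz":0,"dx":120,"dy":280,"twist":0.98},{"claw":1,"dz":0,"dx":136,"dy":315,"twist":1.12}]'; python3 -c "
from h import *
s=r.get_state(); print(s['q'],s['contact_force'],s['moment']); x,y=s['eef_rot'][:2]; print(2*np.arctan2(y,x))"
```

```text
clock: 1.5
tool_pos: [0.3927, -0.2971, 0.305]
eef_rot: [0.742, 0.671, 0.0, 0.0]
contact_force: [1.0, -0.6, -0.4]
opening: 0.999
finger_force: 0.0
clock: 2.3
tool_pos: [0.5286, 0.0184, 0.3049]
eef_rot: [0.272, 0.962, 0.0, 0.0]
contact_force: [0.6, -0.5, 0.2]
opening: 1.001
finger_force: 0.0
[ 0.38699904  0.54033427 -0.83436376  1.69448377  0.44076819  1.10492673
  0.44140297] [ 0.59407726 -0.45667541  0.20793896] [-0.01387008 -0.18201326  0.00962083]
2.591363581095745
```

```bash
python3 -m pendant '[{"claw":0.4,"dx":0,"dy":-1,"dz":-10,"twist":0.14},{"claw":0.4,"dx":0,"dy":-1,"dz":-50,"twist":0.28},{"claw":0.4,"dx":0,"dy":-1,"dz":-90,"twist":0.42},{"claw":0.4,"dx":0,"dy":-1,"dz":-130,"twist":0.56},{"claw":0.4,"dx":0,"dy":-1,"dz":-155,"twist":0.7},{"claw":0.4,"dx":0,"dy":-1,"dz":-160,"twist":0.71},{"claw":0.4,"dx":0,"dy":-1,"dz":-160,"twist":0.71},{"claw":0.4,"dx":0,"dy":-1,"dz":-160,"twist":0.71}]' 40
python3 - <<'E'
from h import *
s=r.get_state(); print(s['q'],s['contact_force'],s['moment']); x,y=s['eef_rot'][:2]; print(2*np.arctan2(y,x))
im,d=eyes.snapshot("side"); cr=im[170:250,215:320]; cv2.imwrite("pics/s1.png",cv2.resize(cr,None,fx=7,fy=7,interpolation=cv2.INTER_CUBIC))
E
```

```text
clock: 3.1
tool_pos: [0.5293, 0.0157, 0.1461]
eef_rot: [-0.075, 0.997, 0.0, 0.001]
contact_force: [-1.0, 0.3, -0.0]
opening: 0.403
finger_force: 0.0
[ 0.3874611   0.78136082 -0.87242811  1.8958978   0.79814854  0.85354394
  0.81540073] [-0.99458309  0.2792775  -0.04797495] [ 0.09659818 -0.09362269 -0.0157614 ]
3.2923549153056504
```

View pics/s1.png

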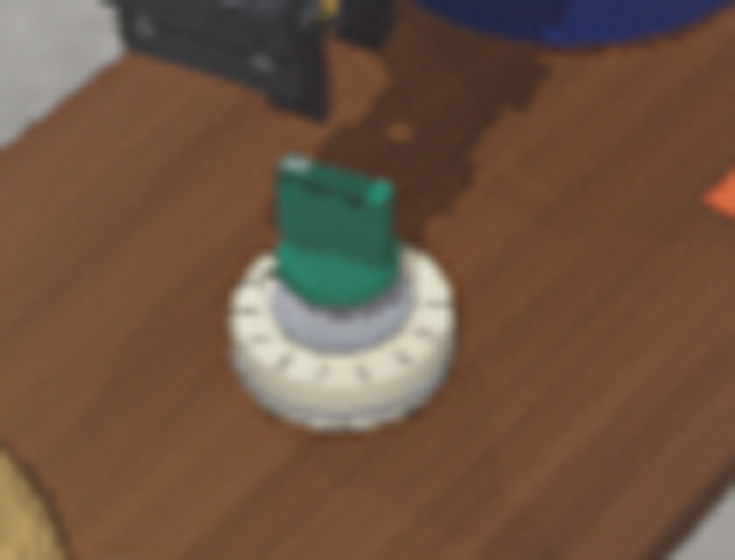

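Run:
```python
from h import *
s=r.get_state(); p=s['tool_pos']; 
from scipy.spatial.transform import Rotation as R
M=R.from_quat(s['eef_rot']).as_matrix(); print(M.round(3))
L={"tcp":[0,0,0],"nearfinger +y":[0,.0176,0],"-y":[0,-.0176,0],"+y back":[0,.035,0],"-yback":[0,-.035,0],"body":[0,0,-.064]}
for k,v in L.items(): q=p+M@np.array(v); print(k,q.round(3),((proj("side",q)[0]-[215,170])*7).round(0))
for q in ([.528,.0165,.129],[.528,.0165,.03]): print(((proj("side",q)[0]-[215,170])*7).round(0))
```

```text
[[-0.989 -0.151  0.003]
 [-0.151  0.989  0.   ]
 [-0.003 -0.    -1.   ]]
tcp [0.529 0.016 0.146] [330. 137.]
nearfinger +y [0.527 0.033 0.146] [308. 165.]
-y [ 0.532 -0.002  0.146] [351. 109.]
+y back [0.524 0.05  0.146] [286. 194.]
-yback [ 0.535 -0.019  0.146] [372.  82.]
body [0.529 0.016 0.21 ] [322.   4.]
[334. 174.]
[345. 357.]
```

Run:
```python
from h import *
im,d=eyes.snapshot("side"); cv2.imwrite("pics/s2.png",cv2.resize(im[90:270,180:400],None,fx=3.6,fy=3.3,interpolation=cv2.INTER_CUBIC)); np.save("s2.npy",d)
s=r.get_state(); print(s['clock'],s['tool_pos'])
im,d=eyes.snapshot("top"); cv2.imwrite("pics/t2.png",cv2.resize(im[140:300,180:390],None,fx=3.6,fy=3.6,interpolation=cv2.INTER_CUBIC))
```

```text
3.2 [0.52937931 0.01561765 0.14629049]
```

View pics/s2.png

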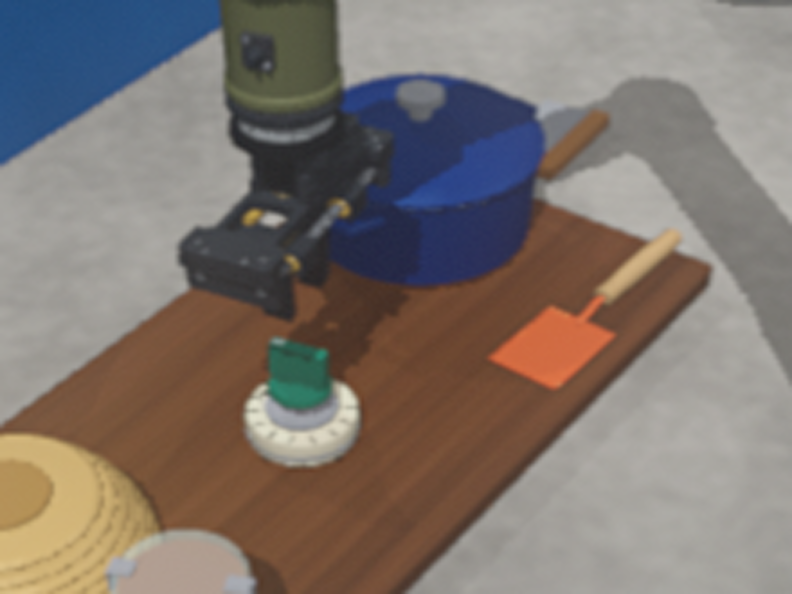

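Run:
```python
from h import *
d=np.load("s2.npy"); K,D,T=cam("side")
for u,v in ((258,182),(257,180),(254,180),(250,178),(245,175),(240,170),(235,165),(258,176),(268,175),(262,195)):
    z=d[v,u]; p=cv2.undistortPoints(np.array([[[u,v]]],float),K,D).reshape(2)
    print(u,v,((np.array([p[0]*z,p[1]*z,z])-T[:3,3])@T[:3,:3]).round(3))
```

```text
258 182 [0.481 0.09  0.247]
257 180 [0.482 0.092 0.254]
254 180 [0.487 0.096 0.255]
250 178 [0.499 0.096 0.255]
245 175 [0.511 0.099 0.261]
240 170 [0.516 0.109 0.28 ]
235 165 [0.531 0.108 0.287]
258 176 [0.514 0.048 0.222]
268 175 [ 0.522 -0.003  0.186]
262 195 [0.527 0.02  0.131]
```

View pics/t2.png

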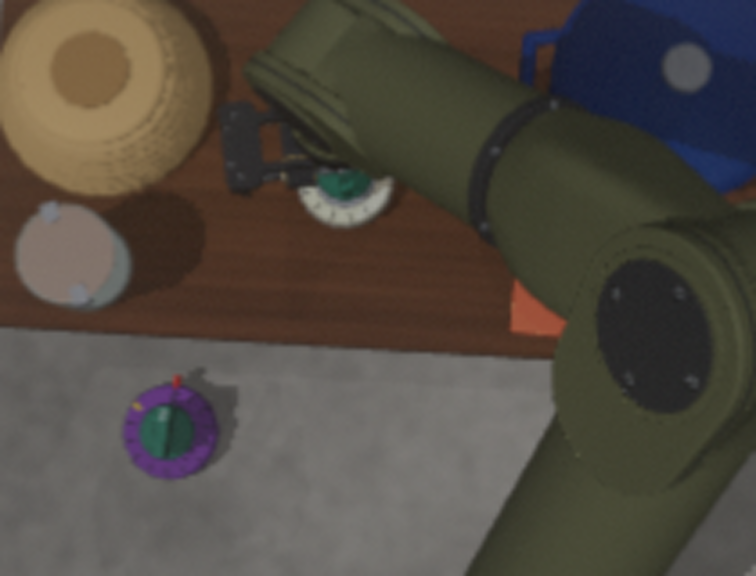

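Run:
```python
from h import *
d=np.load("s2.npy"); K,D,T=cam("side")
v,u=np.mgrid[168:204,248:282]; z=d[v,u]
p=cv2.undistortPoints(np.c_[u.ravel(),v.ravel()].astype(float).reshape(-1,1,2),K,D).reshape(-1,2)
P=((np.c_[p,np.ones(len(p))]*z.ravel()[:,None]-T[:3,3])@T[:3,:3]).reshape(v.shape+(3,))
print("z mm"); 
for i in range(0,36,2): print(v[i,0],(P[i,::2,2]*1000).astype(int))
print("y");
for i in range(0,20,3): print(v[i,0],(P[i,::2,1]*1000).astype(int))
```

```text
z mm
168 [285 284 284 286 287 285 262 264 264 257 249 202  42  52  54  59  61]
170 [286 285 284 286 284 279 257 257 256 251 202 199  27  41  46  49  55]
172 [280 282 284 284 282 259 251 250 252 193 197 193  29  28  28  43  45]
174 [271 277 276 277 274 255 222  28 185 186 188 182  29  28  24  26  30]
176 [261 268 269 272 268 221 217  29  30 182 902  26  29  29  29  24  29]
178 [254 255 256 258 262 257 210  28  30  29  25  30  28  27  28  28  27]
180 [246 249 251 255 257 251 204  29  27  26  27  25  25  30  28  31  29]
182 [ 30 245 245 247 249 247 198  30  25  25  30  32  29  27  29  30  29]
184 [ 28  27  31 188 190 193 193 183  27  28  29  27  29  27  29  29  32]
186 [ 29  28  30  32  30 185 186  29  29  29  27  31  30  29  28  27  32]
188 [31 28 28 27 29 29 31 28 28 28 28 27 27 28 29 28 24]
190 [25 26 27 29 26 25 29 28 27 27 26 29 24 24 29 28 27]
192 [ 24  28  26  26 126  29  29  30  28  28  30  26  30  26  25  26  29]
194 [ 29  31  30  33 126 129 127 125 129  27  27  25  29  27  26  28  28]
196 [ 30  33  29  26 121 125 127 127 127 128 128 128  31  31  29  25  27]
198 [ 25  29  27  28 118 117 123 120 124 127 129 124  28  26  29  25  29]
200 [ 24  26  29  28 108 110 112 116 113 121 119 119  27  30  26  26  27]
202 [ 29  27  27  31  99 102 105 110 111 110 114 113  30  32  25  30  27]
y
168 [  98   94   91   91   89   85   60   59   56   47   36  -12 -177 -171
 -173 -170 -172]
171 [ 104  103  103   99   94   87   66   62   56   45   -1   -9 -174 -182
 -173 -175 -172]
174 [ 102  104  102  100   94   74   39 -150   -1   -2   -4  -12 -166 -170
 -178 -179 -179]
177 [  97   98  102  100   92   83   44 -135 -142 -147 -148 -152 -155 -159
 -160 -165 -167]
180 [  96   96   95   96   95   87   41 -124 -129 -134 -137 -142 -146 -144
 -149 -150 -156]
183 [ -90  -94  -96   95   93   45   43 -115 -118 -118 -122 -130 -129 -133
 -138 -141 -141]
186 [ -77  -82  -84  -86  -90   45   43 -102 -105 -108 -114 -113 -118 -122
 -126 -130 -129]
```

The pictures show the fingertips at the right x, y but ending at z≈0.18 by depth, while the reported TCP is at 0.146; I'll descend guarded by force and check again.

```bash
python3 -m pendant '[{"claw":0.4,"dx":-1,"dy":1,"dz":-8,"twist":0},{"claw":0.4,"dx":-1,"dy":1,"dz":-16,"twist":0},{"claw":0.4,"dx":-1,"dy":1,"dz":-24,"twist":0},{"claw":0.4,"dx":-1,"dy":1,"dz":-32,"twist":0},{"claw":0.4,"dx":-1,"dy":1,"dz":-40,"twist":0},{"claw":0.4,"dx":-1,"dy":1,"dz":-48,"twist":0},{"claw":0.4,"dx":-1,"dy":1,"dz":-48,"twist":0}]'
cat >> h.py <<'E'
def cloud(n,u0,u1,v0,v1):
    im,d=eyes.snapshot(n); K,D,T=cam(n); v,u=np.mgrid[v0:v1,u0:u1]; z=d[v,u]
    p=cv2.undistortPoints(np.c_[u.ravel(),v.ravel()].astype(float).reshape(-1,1,2),K,D).reshape(-1,2)
    return im,((np.c_[p,np.ones(len(p))]*z.ravel()[:,None]-T[:3,3])@T[:3,:3]).reshape(v.shape+(3,))
E
python3 - <<'E'
from h import *
im,P=cloud("side",244,284,180,222)
for i in range(0,42,2): print(180+i,(P[i,::2,2]*1000).astype(int),(P[i,::4,1]*1000).astype(int))
cv2.imwrite("pics/s3.png",cv2.resize(im[160:250,215:320],None,fx=6,fy=6,interpolation=cv2.INTER_CUBIC))
E
```

```text
clock: 3.95
tool_pos: [0.5264, 0.016, 0.0954]
eef_rot: [-0.077, 0.997, -0.0, -0.001]
contact_force: [-0.6, -0.4, -0.4]
opening: 0.401
finger_force: 0.0
180 [235 235 235 233 233 233 235 235 230 215 215 216 217 168 161  27  30  27
  29  29] [  91   85   79   75   65   46   43  -15 -148 -156]
182 [235 234 236 236 235 236 234 236 215 216 216 215 212 161 157  26  30  27
  30  28] [  97   92   86   81   57   53   44  -13 -139 -147]
184 [233 234 236 234 233 234 234 235 234 212 217 216 206 154 149  24  29  26
  28  26] [ 100   98   91   86   81   60   45  -14 -133 -141]
186 [234 235 232 234 235 234 235 235 232 209 207 209 199 149 143  28  26  27
  29  31] [ 108  101   98   93   85   57   44  -12 -128 -132]
188 [228 229 230 232 233 234 237 234 226 204 902 205 141 140 134  26  29  29
  25  25] [ 108  104  102  100   85  691   -2  -14 -117 -128]
190 [219 220 225 228 231 233 232 226 205 171 126 132 135 134  29  30  31  30
  29  27] [ 106  105  106  101   72   -2   -1 -103 -108 -117]
192 [207 207 215 219 220 221 226 218 169 165  29  27  27 130  24  28  28  30
  27  27] [ 101  103  102  102   46  
[... 972 characters left out ...]
 29 30 28] [  5  -1  17  34  28  23  18   6 -20 -51]
210 [30 30 30 57 57 60 86 89 87 87 84 89 91 86 64 60 56 55 28 28] [ 13   7  21  39  34  25  24  -3 -16 -46]
212 [27 28 29 58 58 63 60 84 86 85 87 86 83 64 64 56 57 57 28 32] [ 18  12  29  24  39  34  24   3  -8 -39]
214 [27 29 54 55 57 66 61 64 65 64 62 66 63 66 66 58 60 57 26 26] [ 23  38  35  31  28  20  15  11   0 -33]
216 [27 30 54 58 59 64 65 61 65 67 65 63 63 65 63 55 59 59 28 28] [ 30  45  42  41  34  28  21  15   5 -25]
218 [28 28 46 56 60 57 57 66 63 65 63 64 63 62 60 60 58 56 29 28] [ 38  45  49  41  39  33  27  19  11 -18]
220 [28 26 29 57 55 60 58 59 61 61 61 62 59 57 59 58 55 46 29 28] [ 43  38  52  48  44  38  30  24  15 -11]
```

View pics/s3.png

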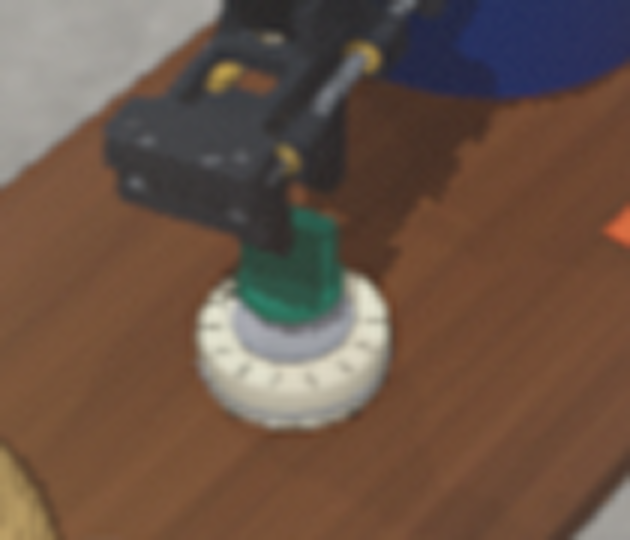

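Picture: near fingertip at about crop (275,245), i.e. only level with the bar's top (z≈0.13), nothing touched — the tips really are about 34 mm above the reported TCP. Continue down by force.

```bash
python3 -m pendant '[{"claw":0.4,"dx":0.5,"dy":0.5,"dz":-5,"twist":0},{"claw":0.4,"dx":1,"dy":0.5,"dz":-10,"twist":0},{"claw":0.4,"dx":1,"dy":0.5,"dz":-10,"twist":0}]'; python3 -m pendant '[{"claw":0.4,"dx":0,"dy":0,"dz":-4,"twist":0},{"claw":0.4,"dx":0,"dy":0,"dz":-8,"twist":0},{"claw":0.4,"dx":0,"dy":0,"dz":-11,"twist":0},{"claw":0.4,"dx":0,"dy":0,"dz":-11,"twist":0},{"claw":0.4,"dx":0,"dy":0,"dz":-11,"twist":0}]';python3 - <<'E'
from h import *
im,P=cloud("side",244,284,190,222)
for i in range(0,28,2): print(190+i,(P[i,::2,2]*1000).astype(int))
E
```

```text
clock: 4.3
tool_pos: [0.528, 0.0166, 0.0861]
eef_rot: [-0.077, 0.997, -0.0, -0.0]
contact_force: [-0.2, 0.7, -0.6]
opening: 0.403
finger_force: 0.0
clock: 4.8
tool_pos: [0.5282, 0.0169, 0.0756]
eef_rot: [-0.077, 0.997, 0.0, -0.0]
contact_force: [0.5, 1.0, 0.2]
opening: 0.405
finger_force: 0.0
190 [215 213 214 216 214 216 215 216 214 194 197 193 183 134 126  29  31  25
  27  29]
192 [216 215 215 213 215 215 213 215 212 189 188 185 179 125 119  29  28  27
  26  26]
194 [209 210 210 215 215 216 212 213 902 182 185 180 120 117  29  25  30  27
  25  31]
196 [199 204 206 209 211 213 212 207 187 149 126 902 125 128  27  26  33  27
  25  31]
198 [187 189 195 200 201 205 208 201 151 140 123 128 124 125 902  30  29  28
  31  31]
200 [178 182 182 186 187 196 199 198 140 135 116 119 119 121  28  26  27  28
  25  26]
202 [ 25 176 175 175 182 183 186 189 136 131 107 111 113 112  29  34  27  30
  28  29]
204 [ 30  28  29  28 176 178 179 179 128 122 102 105 103 106  26  29  28  28
  30  27]
206 [ 29  30  30  29  30  88 113 174 120 117  93  98 102  97  88  55  28  26
  27 902]
208 [30 29 29 26 56 84 89 93 91 89 90 88 91 91 84 60 59 26 30 24]
210 [30 23 25 55 58 64 87 89 91 91 92 88 88 83 65 59 59 54 28 31]
212 [29 28 26 59 61 64 68 86 86 86 87 86 84 61 64 56 60 61 26 26]
214 [28 24 52 61 59 64 63 61 63 64 64 62 63 65 61 61 59 60 27 30]
216 [27 29 56 57 59 63 63 66 64 61 64 61 65 63 63 57 60 57 29 30]
```

```bash
python3 -m pendant '[{"claw":0.4,"dx":0,"dy":0,"dz":-5,"twist":0},{"claw":0.4,"dx":0,"dy":0,"dz":-10,"twist":0},{"claw":0.4,"dx":0,"dy":0,"dz":-14,"twist":0},{"claw":0.4,"dx":0,"dy":0,"dz":-14,"twist":0},{"claw":0.4,"dx":0,"dy":0,"dz":-14,"twist":0}]'; for i in 1 2 3 ; do python3 -m pendant '[{"claw":0.4,"dx":0,"dy":0,"dz":-1,"twist":0},{"claw":0.4,"dx":0,"dy":0,"dz":-2,"twist":0},{"claw":0.4,"dx":0,"dy":0,"dz":-2,"twist":0}]' | grep -E "pos|contact"; done
```

```text
clock: 5.35
tool_pos: [0.5281, 0.0168, 0.0615]
eef_rot: [-0.077, 0.997, 0.0, -0.0]
contact_force: [-0.5, -0.9, -0.7]
opening: 0.398
finger_force: 0.0
tool_pos: [0.5282, 0.0168, 0.0596]
contact_force: [-0.3, -1.4, 0.1]
tool_pos: [0.5282, 0.0168, 0.0576]
contact_force: [0.3, 0.3, -0.2]
tool_pos: [0.5282, 0.0168, 0.0556]
contact_force: [0.2, -0.7, -0.8]
```

```bash
python3 -m pendant '[{"claw":0.4,"dx":0,"dy":0,"dz":-1,"twist":0},{"claw":0.4,"dx":0,"dy":0,"dz":-2,"twist":0},{"claw":0.4,"dx":0,"dy":0,"dz":-2,"twist":0}]' | grep -E "pos|contact"; python3 -m pendant '[{"claw":0.4,"dx":0,"dy":0,"dz":-1,"twist":0},{"claw":0.4,"dx":0,"dy":0,"dz":-2,"twist":0},{"claw":0.4,"dx":0,"dy":0,"dz":-2,"twist":0}]' | grep -E "pos|contact";python3 - <<'E'
from h import *
im,P=cloud("side",244,284,196,226)
for i in range(0,26,2): print(196+i,(P[i,::2,2]*1000).astype(int))
cv2.imwrite("pics/s4.png",cv2.resize(im[170:240,225:305],None,fx=7,fy=7,interpolation=cv2.INTER_CUBIC))
E
```

```text
tool_pos: [0.5282, 0.0168, 0.0535]
contact_force: [0.6, 0.0, -0.1]
tool_pos: [0.5281, 0.0168, 0.0515]
contact_force: [-0.2, 0.5, 1.3]
196 [189 189 189 190 187 191 192 192 193 170 175 171 163 112 103  28  29  30
  26  28]
198 [191 191 190 190 191 189 190 189 189 166 171 169 160 122  98  27  29  29
  27  29]
200 [187 191 192 190 190 192 190 192 188 163 162 161 150 117  91  29  25  30
  32  28]
202 [181 185 184 189 189 190 192 191 182 152 157 156 114 112  27  29  27  30
  30  28]
204 [171 174 176 181 185 186 186 184 163 120 101 103 105 106  29  29  27  29
  29  26]
206 [159 160 161 173 174 176 178 179 169 114  96  97 102  95  79  61  26  31
  28  28]
208 [152 151 157 158 161 162 173 169 162 110  86  89  91  89  81  61  56  24
  30  28]
210 [ 29  28 150 151 151 158 157 162 157 103  83  85  82  84  78  60  57  54
  30  29]
212 [ 29  30  30  60  59 147 151 154 152  95  82  83  84  82  64  58  57  61
  27  25]
214 [28 28 54 60 56 62 65 78 81 89 77 78 75 66 63 58 58 59 28 26]
216 [26 28 56 59 58 62 62 65 63 62 63 62 65 64 63 57 59 61 27 30]
218 [ 28  28  45  58  60 902  62  62  63  65  63  65  65  62  60  56  57  55
  28  27]
220 [28 29 31 55 61 57 57 57 60 60 64 59 58 57 58 58 54 52 27 30]
```

View pics/s4.png

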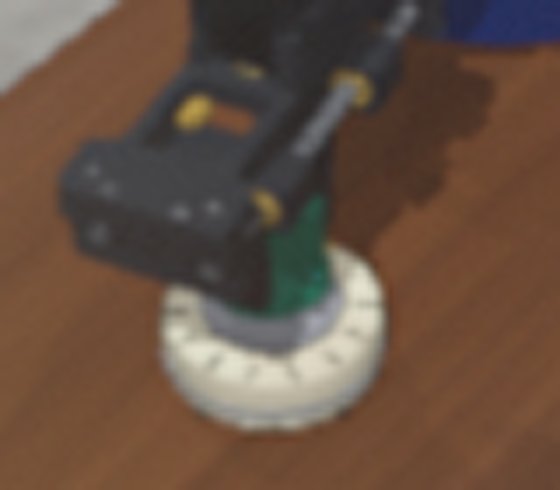

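The picture shows the tips on the green disc and the knob already sliding down (top of knob lower). Small steps now.

```bash
for i in 1 2 ; do python3 -m pendant '[{"claw":0.4,"dx":0,"dy":0,"dz":-1,"twist":0},{"claw":0.4,"dx":0,"dy":0,"dz":-1,"twist":0},{"claw":0.4,"dx":0,"dy":0,"dz":-1,"twist":0}]' | grep -E "pos|contact";python3 -c "
from h import *
print([ (eyes.snapshot('top'),r.get_state()['contact_force'][2].round(2))[1] for i in range(3)])"; done
```

```text
tool_pos: [0.5281, 0.0168, 0.0506]
contact_force: [-0.4, -0.5, 0.1]
[np.float64(-0.34), np.float64(0.81), np.float64(0.24)]
tool_pos: [0.5282, 0.0168, 0.0496]
contact_force: [-0.3, -0.8, -0.4]
[np.float64(0.0), np.float64(0.83), np.float64(0.04)]
```

```bash
for i in 1 2 3; do python3 -m pendant '[{"claw":0.4,"dx":0,"dy":0,"dz":-0.5,"twist":0},{"claw":0.4,"dx":0,"dy":0,"dz":-1,"twist":0},{"claw":0.4,"dx":0,"dy":0,"dz":-1,"twist":0}]' | grep -E "pos|contact";python3 -c "
from h import *
print(np.mean([ (eyes.snapshot('top'),r.get_state()['contact_force'][2].round(2))[1] for i in range(3)]))"; done
```

```text
tool_pos: [0.5282, 0.0168, 0.0488]
contact_force: [-1.2, 0.1, 2.2]
2.8333333333333335
tool_pos: [0.5283, 0.0168, 0.0479]
contact_force: [-0.8, 0.1, 5.1]
5.300000000000001
tool_pos: [0.5283, 0.0168, 0.0471]
contact_force: [-2.0, -1.3, 7.4]
8.126666666666667
```

```bash
python3 -m pendant '[{"claw":0.34,"dx":0,"dy":0,"dz":0,"twist":0},{"claw":0.34,"dx":0,"dy":0,"dz":0,"twist":0}]' 20; python3 -m pendant '[{"claw":0.28,"dx":0,"dy":0,"dz":0,"twist":0},{"claw":0.28,"dx":0,"dy":0,"dz":0,"twist":0},{"claw":0.28,"dx":0,"dy":0,"dz":0,"twist":0}]'
```

```text
clock: 9.35
tool_pos: [0.5286, 0.0152, 0.0471]
eef_rot: [-0.076, 0.997, -0.001, 0.0]
contact_force: [-0.3, -2.2, 9.0]
opening: 0.34
finger_force: 4.2
clock: 9.65
tool_pos: [0.5284, 0.017, 0.0472]
eef_rot: [-0.077, 0.997, 0.0, 0.0]
contact_force: [-1.7, -0.8, 8.4]
opening: 0.285
finger_force: 4.0
```

Force stays stable while closing. Close fully with a firm grip.

```bash
python3 -m pendant '[{"claw":0.18,"dx":0,"dy":0,"dz":0,"twist":0},{"claw":0.18,"dx":0,"dy":0,"dz":0,"twist":0},{"claw":0.18,"dx":0,"dy":0,"dz":0,"twist":0}]' 20;python3 -m pendant '[{"claw":0.1,"dx":0,"dy":0,"dz":0,"twist":0},{"claw":0.0,"dx":0,"dy":0,"dz":0,"twist":0},{"claw":0.0,"dx":0,"dy":0,"dz":0,"twist":0},{"claw":0.0,"dx":0,"dy":0,"dz":0,"twist":0}]' 40; python3 -c "
from h import *
s=r.get_state();print(s['contact_force'],s['moment'],s['q'])"
```

```text
clock: 9.95
tool_pos: [0.5287, 0.0148, 0.0471]
eef_rot: [-0.076, 0.997, -0.002, 0.0]
contact_force: [-0.5, -4.3, 8.0]
opening: 0.181
finger_force: 4.5
clock: 10.35
tool_pos: [0.5285, 0.0164, 0.0472]
eef_rot: [-0.077, 0.997, -0.001, 0.0]
contact_force: [-1.6, -0.6, 7.5]
opening: 0.131
finger_force: 41.0
[-1.60479729 -0.60847325  7.52343116] [-0.33782976  0.14009392  0.14628775] [ 0.30387786  0.91662484 -0.7308836   1.96029566  1.00408583  0.68024774
  0.64445382]
```

```bash
python3 -m pendant '[{"claw":0,"dx":0,"dy":0,"dz":-0.7,"twist":0},{"claw":0,"dx":0,"dy":0,"dz":-1.4,"twist":0},{"claw":0,"dx":0,"dy":0,"dz":-2,"twist":0},{"claw":0,"dx":0,"dy":0,"dz":-2,"twist":0}]' 40; python3 -c "
from h import *
L=[(eyes.snapshot('top'),r.get_state())[1] for i in range(3)]
print(np.mean([s['contact_force'] for s in L],0),np.mean([s['moment'] for s in L],0))"
```

```text
clock: 10.75
tool_pos: [0.5286, 0.0164, 0.0456]
eef_rot: [-0.077, 0.997, -0.001, 0.001]
contact_force: [-0.7, -2.9, 13.8]
opening: 0.131
finger_force: 42.0
[-2.47096085 -1.85962588 13.33991466] [-0.40312651  0.31575336  0.11819491]
```

```bash
cat > st.py <<'E'
from h import *
L=[(eyes.snapshot('side'),r.get_state())[1] for i in range(3)]
s=L[-1]; x,y=s['eef_rot'][:2]
print("F",np.mean([s['contact_force'] for s in L],0).round(2),"M",np.mean([s['moment'] for s in L],0).round(3),"yaw",round(2*np.arctan2(y,x)%(2*np.pi),4),"q",s['q'].round(2),"op",s['opening'])
E
python3 st.py; python3 -m pendant '[{"claw":0,"dx":0,"dy":0,"dz":0,"twist":-0.08},{"claw":0,"dx":0,"dy":0,"dz":0,"twist":-0.16},{"claw":0,"dx":0,"dy":0,"dz":0,"twist":-0.24},{"claw":0,"dx":0,"dy":0,"dz":0,"twist":-0.32},{"claw":0,"dx":0,"dy":0,"dz":0,"twist":-0.4},{"claw":0,"dx":0,"dy":0,"dz":0,"twist":-0.4}]' 40;python3 st.py
```

```text
F [-2.35 -1.65 12.43] M [-0.414  0.332  0.15 ] yaw 3.2952 q [ 0.3   0.92 -0.73  1.96  1.01  0.68  0.64] op 0.13642731098515307
clock: 11.65
tool_pos: [0.5287, 0.0173, 0.0458]
eef_rot: [0.123, 0.992, 0.0, 0.001]
contact_force: [-2.0, -0.6, 13.0]
opening: 0.133
finger_force: 41.7
F [-1.57 -0.51 12.78] M [-0.075  0.327  0.05 ] yaw 2.8956 q [ 0.25  0.89 -0.64  1.96  0.94  0.61  0.3 ] op 0.13018836752540439
```

```bash
cat > skid.py <<'E'
from h import *
# unwrap the housing top's tick ring (r 31..43 mm, z 60 mm) as seen by the side camera, compare with start
C=np.array([.5285,.0168]); a=np.linspace(0.6,3.2,521); rr=np.linspace(.033,.042,10)
X=np.array([[C[0]+q*np.cos(t),C[1]+q*np.sin(t),.060] for q in rr for t in a]); uv=proj("side",X).astype(np.float32)
f=lambda im:cv2.remap(cv2.cvtColor(im,cv2.COLOR_BGR2GRAY),uv[:,0].reshape(10,-1),uv[:,1].reshape(10,-1),cv2.INTER_CUBIC).astype(float).mean(0)
A=f(cv2.imread("pics/side0.png")); B=f(eyes.snapshot("side")[0])
h=lambda s:s-cv2.GaussianBlur(s.reshape(1,-1),(0,0),40)[0]
A,B=h(A),h(B); sc=[(np.corrcoef(A[60:-60],B[60+k:len(B)-60+k])[0,1],k) for k in range(-40,41)]
c,k=max(sc); print("skid rad",k*(a[1]-a[0]),"corr",round(c,3),"at0",round(sc[40][0],3))
E
python3 skid.py
```

```text
skid rad 0.0 corr 0.89 at0 0.89
```

No skid. Continue: total −1.85 from 3.295 (to dial ≈5.4).

```bash
python3 -m pendant '[{"claw":0,"dx":0,"dy":0,"dz":0,"twist":-0.09},{"claw":0,"dx":0,"dy":0,"dz":0,"twist":-0.18},{"claw":0,"dx":0,"dy":0,"dz":0,"twist":-0.27},{"claw":0,"dx":0,"dy":0,"dz":0,"twist":-0.36},{"claw":0,"dx":0,"dy":0,"dz":0,"twist":-0.45},{"claw":0,"dx":0,"dy":0,"dz":0,"twist":-0.54},{"claw":0,"dx":0,"dy":0,"dz":0,"twist":-0.6},{"claw":0,"dx":0,"dy":0,"dz":0,"twist":-0.6}]' 40;python3 st.py; python3 skid.py
```

```text
clock: 12.65
tool_pos: [0.5294, 0.0185, 0.0459]
eef_rot: [0.411, 0.912, 0.001, 0.001]
contact_force: [-0.8, 2.1, 12.2]
opening: 0.131
finger_force: 41.7
F [-0.98  1.67 12.52] M [0.232 0.19  0.114] yaw 2.2965 q [ 0.17  0.86 -0.49  1.97  0.8   0.51 -0.17] op 0.13260590333588992
skid rad 0.0 corr 0.999 at0 0.999
```

Run:
```python
from h import *
im=cv2.imread("pics/top0.png"); x0,y0=257,171; U=8
C=np.array([.5285,.0168]); cr=im[y0:y0+36,x0:x0+36].astype(int)
m=np.clip(np.minimum(cr[...,2],cr[...,1])-cr[...,0]-35,0,None)
ys,xs=np.nonzero(m)
print([(x+x0,y+y0,m[y,x]) for y,x in zip(ys,xs)])
# radial profile of yellowness on ring r=36..39
a=np.linspace(-np.pi,np.pi,181); 
for nm,f in (("yel",lambda c:np.minimum(c[:,2],c[:,1])-c[:,0]),("dark",lambda c:255-c.mean(1))):
    s=0
    for q in (.035,.0365,.038,.0395):
        uv=proj("top",np.c_[C[0]+q*np.cos(a),C[1]+q*np.sin(a),np.full(181,.06)]).astype(np.float32)
        s=s+f(cv2.remap(im,uv[:,0].reshape(1,-1),uv[:,1].reshape(1,-1),cv2.INTER_CUBIC)[0].astype(float))/4
    i=np.argsort(-s)[:6]; print(nm,[(a[j].round(3),s[j].round(0)) for j in i])
    if nm=="dark":
        h=s-cv2.GaussianBlur(s.reshape(1,-1),(0,0),6)[0]
        w=(np.abs(a)>1.7); # visible ticks: spacing .4363 -> phase
        ph=np.angle((h[w]*np.exp(1j*a[w]*2*np.pi/.43633)).sum())/(2*np.pi)*.43633; print("tick phase",ph.round(3),"ticks:",(ph+.43633*np.arange(-7,8)).round(3))
```

```text
[]
yel [(np.float64(-1.431), np.float64(32.0)), (np.float64(-1.466), np.float64(31.0)), (np.float64(-1.396), np.float64(29.0)), (np.float64(-1.501), np.float64(26.0)), (np.float64(-1.536), np.float64(22.0)), (np.float64(-1.361), np.float64(22.0))]
dark [(np.float64(-1.012), np.float64(165.0)), (np.float64(-1.047), np.float64(162.0)), (np.float64(-0.977), np.float64(161.0)), (np.float64(-1.431), np.float64(156.0)), (np.float64(-1.082), np.float64(155.0)), (np.float64(-1.466), np.float64(155.0))]
tick phase 0.184 ticks: [-2.871 -2.434 -1.998 -1.562 -1.125 -0.689 -0.253  0.184  0.62   1.056
  1.493  1.929  2.365  2.802  3.238]
```

Run:
```python
from h import *
C=np.array([.5285,.0168]); 
for n,lo,hi in (("side",.3,3.6),("top",1.3,3.7)):
    im=cv2.cvtColor(cv2.imread(f"pics/{n}0.png"),cv2.COLOR_BGR2GRAY)
    a=np.linspace(lo,hi,700); s=0
    for q in (.034,.036,.038,.040):
        uv=proj(n,np.c_[C[0]+q*np.cos(a),C[1]+q*np.sin(a),np.full(700,.06)]).astype(np.float32)
        s=s-cv2.remap(im,uv[:,0].reshape(1,-1),uv[:,1].reshape(1,-1),cv2.INTER_CUBIC)[0].astype(float)
    h=s-cv2.GaussianBlur(s.reshape(1,-1),(0,0),60)[0]; w=2*np.pi/.43633
    from scipy.signal import find_peaks
    print(n,a[find_peaks(h,prominence=15)[0]].round(3))
    ph=np.angle((h*np.exp(1j*a*w)).sum())/w; print("near -1.44:",[(ph+.43633*k).round(3) for k in (-5,-4,-3,-2)])
```

```text
side [0.649 1.098 1.537 1.981 2.396 2.868 3.293]
near -1.44: [np.float64(-2.386), np.float64(-1.949), np.float64(-1.513), np.float64(-1.077)]
top [1.472 1.928 2.378 2.862 3.346]
near -1.44: [np.float64(-2.39), np.float64(-1.953), np.float64(-1.517), np.float64(-1.081)]
```

```bash
python3 -m pendant '[{"claw":0,"dx":0,"dy":0,"dz":0,"twist":-0.12},{"claw":0,"dx":0,"dy":0,"dz":0,"twist":-0.24},{"claw":0,"dx":0,"dy":0,"dz":0,"twist":-0.36},{"claw":0,"dx":0,"dy":0,"dz":0,"twist":-0.48},{"claw":0,"dx":0,"dy":0,"dz":0,"twist":-0.6},{"claw":0,"dx":0,"dy":0,"dz":0,"twist":-0.72},{"claw":0,"dx":0,"dy":0,"dz":0,"twist":-0.84},{"claw":0,"dx":0,"dy":0,"dz":0,"twist":-0.84}]' 40;python3 st.py; python3 skid.py
```

```text
clock: 13.65
tool_pos: [0.5312, 0.019, 0.0462]
eef_rot: [0.747, 0.665, 0.003, 0.001]
contact_force: [-0.6, 2.4, 11.6]
opening: 0.132
finger_force: 41.8
F [ 1.29  2.68 10.99] M [ 0.464 -0.278  0.042] yaw 1.4564 q [ 0.05  0.83 -0.28  1.97  0.53  0.4  -0.75] op 0.13205584128072864
skid rad 0.0 corr 0.997 at0 0.997
```

```bash
python3 -m pendant '[{"claw":0,"dx":0,"dy":0,"dz":0,"twist":0},{"claw":0,"dx":0,"dy":0,"dz":0,"twist":0.08},{"claw":0,"dx":0,"dy":0,"dz":0,"twist":0.16},{"claw":0,"dx":0,"dy":0,"dz":0,"twist":0.25},{"claw":0,"dx":0,"dy":0,"dz":0,"twist":0.34},{"claw":0,"dx":0,"dy":0,"dz":0,"twist":0.43},{"claw":0,"dx":0,"dy":0,"dz":0,"twist":0.52},{"claw":0,"dx":0,"dy":0,"dz":0,"twist":0.6}]' 40;python3 st.py; python3 skid.py; python3 -m pendant '[{"claw":0,"dx":0,"dy":0,"dz":0,"twist":0.09},{"claw":0,"dx":0,"dy":0,"dz":0,"twist":0.18},{"claw":0,"dx":0,"dy":0,"dz":0,"twist":0.27},{"claw":0,"dx":0,"dy":0,"dz":0,"twist":0.36},{"claw":0,"dx":0,"dy":0,"dz":0,"twist":0.45},{"claw":0,"dx":0,"dy":0,"dz":0,"twist":0.54},{"claw":0,"dx":0,"dy":0,"dz":0,"twist":0.6},{"claw":0,"dx":0,"dy":0,"dz":0,"twist":0.6}]' 40;python3 st.py; python3 skid.py
python3 - <<'E'
from h import *
im,_=eyes.snapshot("top"); cv2.imwrite("pics/t5.png",im)
for n in ("top","side"):
    eyes.snapshot(n)
    for q in ("pointer","tab_mark"):
        for x in nets.place_of(n,q)[:3]: print(n,q,np.round(np.array(x["position"])*[560,420],1),round(x["confidence"],2))
E
```

```text
clock: 14.65
tool_pos: [0.5299, 0.0188, 0.046]
eef_rot: [0.515, 0.857, 0.002, 0.001]
contact_force: [-1.2, 1.2, 11.8]
opening: 0.139
finger_force: 43.7
F [-0.26  1.64 12.29] M [ 0.389  0.099 -0.084] yaw 2.056 q [ 0.14  0.85 -0.43  1.97  0.74  0.48 -0.35] op 0.1325486829800068
skid rad 0.0 corr 0.999 at0 0.999
clock: 15.65
tool_pos: [0.5289, 0.0179, 0.0458]
eef_rot: [0.24, 0.971, 0.001, 0.001]
contact_force: [-1.6, 1.3, 13.4]
opening: 0.131
finger_force: 43.8
F [-1.83  0.58 12.78] M [ 0.116  0.33  -0.055] yaw 2.6551 q [ 0.23  0.88 -0.59  1.96  0.9   0.58  0.1 ] op 0.1326003381071861
skid rad 0.0 corr 0.995 at0 0.995
side pointer [292.5 289.9] 0.81
side pointer [255.8 203. ] 0.67
side tab_mark [295.  289.9] 0.45
```

```bash
python3 -m pendant '[{"claw":0.2,"dx":0,"dy":0,"dz":0,"twist":0},{"claw":0.3,"dx":0,"dy":0,"dz":0,"twist":0},{"claw":0.4,"dx":0,"dy":0,"dz":0,"twist":0},{"claw":0.45,"dx":0,"dy":0,"dz":1,"twist":0},{"claw":0.45,"dx":0,"dy":0,"dz":6,"twist":0},{"claw":0.45,"dx":0,"dy":0,"dz":16,"twist":0},{"claw":0.45,"dx":0,"dy":0,"dz":36,"twist":0},{"claw":0.45,"dx":0,"dy":0,"dz":66,"twist":0}]' 20; python3 -m pendant '[{"claw":0.45,"dx":0,"dy":0,"dz":40,"twist":0},{"claw":0.45,"dx":0,"dy":0,"dz":80,"twist":0},{"claw":0.45,"dx":0,"dy":0,"dz":120,"twist":0},{"claw":0.45,"dx":-20,"dy":-40,"dz":120,"twist":0},{"claw":0.45,"dx":-40,"dy":-80,"dz":120,"twist":0},{"claw":0.45,"dx":-58,"dy":-120,"dz":120,"twist":0},{"claw":0.45,"dx":-76,"dy":-160,"dz":120,"twist":0},{"claw":0.45,"dx":-94,"dy":-200,"dz":120,"twist":0}]'; python3 -m pendant '[{"claw":0.45,"dx":-20,"dy":-40,"dz":0,"twist":0},{"claw":0.45,"dx":-40,"dy":-80,"dz":0,"twist":0},{"claw":0.45,"dx":-58,"dy":-120,"dz":0,"twist":0},{"claw":0.45,"dx":-70,"dy":-160,"dz":0,"twist":0},{"claw":0.45,"dx":-80,"dy":-200,"dz":0,"twist":0},{"claw":0.45,"dx":-80,"dy":-200,"dz":0,"twist":0}]'
python3 - <<'E'
from h import *
T,_=eyes.snapshot("top"); S,_=eyes.snapshot("side"); cv2.imwrite("pics/t6.png",T); cv2.imwrite("pics/sd6.png",S)
c=lambda im,x,y,w=36:cv2.resize(im[y-w//2:y+w//2,x-w//2:x+w//2],(400,400),interpolation=cv2.INTER_CUBIC)
cv2.imwrite("pics/c6.png",np.hstack([c(T,275,189),c(S,265,212,44)]))
for n in ("top","side"):
    for q in ("pointer","tab_mark"):
        for x in nets.place_of(n,q)[:3]: print(n,q,np.round(np.array(x["position"])*[560,420],1),round(x["confidence"],2))
E
python3 skid.py
```

```text
clock: 17.0
tool_pos: [0.5266, 0.0163, 0.1103]
eef_rot: [0.241, 0.971, -0.001, -0.002]
contact_force: [-0.0, 1.1, -0.1]
opening: 0.449
finger_force: 0.0
clock: 17.8
tool_pos: [0.4326, -0.1847, 0.2308]
eef_rot: [0.241, 0.971, -0.0, -0.0]
contact_force: [0.2, -0.2, -0.1]
opening: 0.447
finger_force: 0.0
clock: 18.4
tool_pos: [0.3505, -0.3892, 0.2296]
eef_rot: [0.246, 0.969, -0.001, -0.001]
contact_force: [-0.7, 0.2, -0.0]
opening: 0.449
finger_force: 0.0
top pointer [283.5 179.1] 0.73
top pointer [225.6 252.1] 0.63
side pointer [258.2 201.1] 0.91
side pointer [293.1 289.7] 0.74
side tab_mark [292.5 292. ] 0.5
side tab_mark [233.9 291.3] 0.3
skid rad 0.0 corr 0.999 at0 0.999
```

View pics/c6.png

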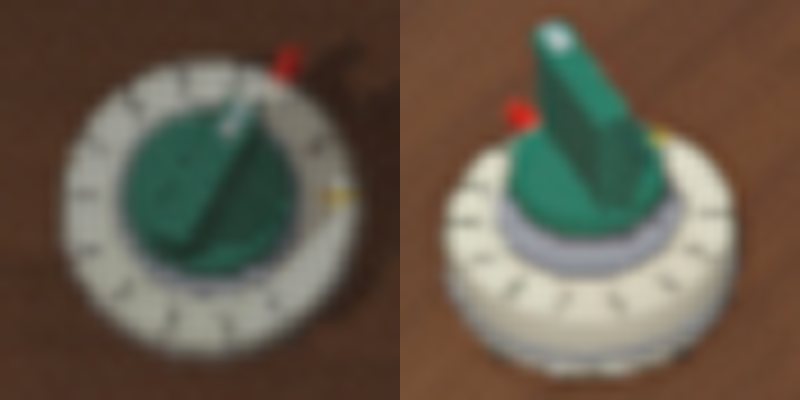

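Run:
```python
from h import *
from scipy.optimize import least_squares
C=np.array([.5285,.0168]); uvs={}
for n,f,x0,y0,w,h in (("top","t6",257,171,36,36),("side","sd6",243,190,44,44)):
    im=cv2.imread(f"pics/{f}.png")[y0:y0+h,x0:x0+w].astype(int)
    m=np.clip(im[...,2]-np.maximum(im[...,1],im[...,0])-45,0,None); yy,xx=np.nonzero(m); ww=m[yy,xx]
    uvs[n]=np.array([(xx*ww).sum(),(yy*ww).sum()])/ww.sum()+[x0,y0]
    for z in (.055,.06,.065):
        p=to_plane(n,uvs[n],z)[0]; print(n,uvs[n].round(2),z,p.round(4),np.arctan2(p[1]-C[1],p[0]-C[0]).round(3))
s=least_squares(lambda X:np.r_[proj("top",X)[0]-uvs["top"],proj("side",X)[0]-uvs["side"]],[.57,-.005,.06])
X=s.x; print("tab",X.round(4),s.fun.round(2),np.arctan2(X[1]-C[1],X[0]-C[0]),np.hypot(X[0]-C[0],X[1]-C[1]))
# bar-edge direction: project bar top axis for several angles in both pictures, score the green/white contrast by side-camera corners
for n,f in (("top","t6"),("side","sd6")):
    im=cv2.imread(f"pics/{f}.png"); g=cv2.cvtColor(im,cv2.COLOR_BGR2GRAY).astype(np.float32)
    best=[]
    for a in np.arange(-.75,-.2,.025):
      for dx in np.arange(-.003,.0031,.001):
        for dy in np.arange(-.003,.0031,.001):
          e=np.array([np.cos(a),np.sin(a)]); nrm=np.array([-e[1],e[0]]); l=np.linspace(-.018,.018,25)
          sc=0
          for sg in (1,-1):
            pr=[]
            for o in (.0045,.0075):
              P=C+[dx,dy]+l[:,None]*e+sg*o*nrm; uv=proj(n,np.c_[P,np.full(25,.121)]).astype(np.float32)
              pr.append(cv2.remap(g,uv[:,0].copy(),uv[:,1].copy(),cv2.INTER_LINEAR).mean())
            sc+=abs(pr[0]-pr[1])
          best.append((sc,a,dx,dy))
    print(n,[np.round(b,3) for b in sorted(best)[-4:]])
```

```text
top [282.38 176.18] 0.055 [ 0.5748 -0.0061  0.055 ] -0.459
top [282.38 176.18] 0.06 [ 0.5738 -0.0061  0.06  ] -0.468
top [282.38 176.18] 0.065 [ 0.5728 -0.0061  0.065 ] -0.477
side [255.7  202.13] 0.055 [ 0.5778 -0.0118  0.055 ] -0.526
side [255.7  202.13] 0.06 [ 0.5743 -0.0077  0.06  ] -0.49
side [255.7  202.13] 0.065 [ 0.5709 -0.0035  0.065 ] -0.447
tab [ 0.5733 -0.0062  0.0617] [ 0.03  0.05 -0.05 -0.01] -0.4740225489671527 0.050336223791247484Traceback (most recent call last):
  File "<stdin>", line 24, in <module>
  File "h.py", line 10, in proj
    K,D,T=cam(n); return cv2.projectPoints(np.array(X,float).reshape(-1,1,3),cv2.Rodrigues(T[:3,:3])[0],T[:3,3],K,D)[0].reshape(-1,2)
          ~~~^^^
  File "h.py", line 4, in cam
    c=eyes.camera_info(n); return np.array(c["K"],float),np.array(c["D"],float),np.array(c["world_to_cam"],float)
ValueError: time passes only in moves, steps and waits
```

The picture shows the pointer bar aimed at the red tab (top about (283,177)). Triangulation puts the tab at −0.474 rad and the grip yaw puts the pointer at −0.487 rad, about 0.5 mm apart. The timer hasn't skidded.

```bash
python3 -c "
from h import *
print(r.finish_job())"
```

```text
the job is handed in; nothing more can be done
None
```

The timer was twisted past the yellow sixty-minute mark (dial about 5.41), turned back to within about 0.5 mm of the red tab by my estimate, and released; it did not skid and the job is handed in, but no verdict was returned.

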